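# Uncap the gas port under the service box cover

### The job

Lift the loose cover plate off the pins of the grey service box and lay it flat on the blue bench pad without dropping it, and let go of it. Then unscrew the round cap under it: its thread may be left- or right-handed, so try both ways until it comes free (about a fifth of a turn), then lift it straight up and finish still holding it in the gripper, upright and still, about 10 cm above its port. Leave everything else on the bench where it is.

Things in the scene. Friction and masses are not known exactly. Their poses are not given: they have to be found in the camera images.
- box: grey service box fixed to the bench, to the robot's left or right. Origin on the bench under its port. Floor block x -55 to 125, y +-120 mm, top at 25 mm. Two end walls 100 mm in x, 20 mm thick, centred at y +-107, tops at 80 mm, each with an upright pin (8 mm wide, 13 mm high) at its middle. Low manifold block behind the port, x 75 to 125, y +-60, top 51 mm, studs to 63 mm. Open to front and back
- cover_grip (a point): middle of the black bar handle on the loose cover plate, 28 mm above the plate's underside; z is up from the plate. The bar runs along y: 80 mm long, 14 mm wide in x, 24 to 36 mm above the plate's underside, on two 14 mm square feet at y +-33
- cover_plate (a point): centre of the underside of the loose aluminium cover plate: 100 (x) x 234 (y) x 6 mm, about 300 g, with two 11 mm holes at y +-107 that sit over the pins of the box; at the start it lies on the end walls, its underside 80 mm above the bench, above the capped port
- cap_center (a point): centre (half-way up) of the loose round ribbed grey cap screwed on the port under the cover: 48 mm diameter, 42 mm high, about 80 g; z is its axis, up. Screwed on, its foot rests on the floor block, 25 mm above the bench, and its top is 67 mm above the bench, with 1 mm of play sideways and 2 to 3 mm up and down
- port (a point): foot of the port's neck, 25 mm above the bench. Quick thread, almost no drag, the cap does not rise by itself. Tightening, the cap meets a hard stop after 0.05 to 0.3 rad; loosening, it turns freely and can be lifted off once 1.0 to 1.6 rad from its start, and meets a stop some way beyond. Whether it loosens clockwise or anticlockwise changes from start to start and cannot be seen
- pad: blue absorbent bench pad fixed flat on the bench, 220 (x) x 300 (y) x 3 mm thick, origin at the centre of its underside; on the other side of the robot from the box
- calculator: bystander, leave alone: black pocket calculator lying flat, 120 x 70 x 14 mm; origin at the centre of its underside
- marker: bystander, leave alone: marker pen lying along x, 135 mm long, 16 mm diameter; origin at the centre of its underside
- microplate: bystander, leave alone: white well plate lying flat, 86 x 128 x 14 mm; origin at the centre of its underside
- flask: bystander, leave alone: conical glass flask, 86 mm wide, 122 mm high; origin at the centre of its underside
- reagent: bystander, leave alone: amber bottle, 66 mm diameter, 130 mm high; origin at the centre of its underside
- beaker: bystander, leave alone: white plastic beaker, 68 mm diameter, 90 mm high; origin at the centre of its underside

How it is judged:
By the outcome, as a careful person would: the job done as asked, in the order asked, and still so for the second after the job is handed in, while the arm keeps its last pose, push and grip.
It also fails if it takes over 64 s, if anything falls off the work surface, if the arm or the gripper's body presses on something with over 40 N, if the wrist force passes 120 N, or if a joint passes its speed limit or range.

### The arm

A 6-joint arm with a two-finger parallel gripper is mounted at the origin on the work surface. World frame = base frame: x ahead of the robot, y to its left, z up, the work surface at z = 0. Lengths are in m, angles in rad, forces in N, time in s.
With the tool pointing down it reaches from about 0.375 to 0.925 m from the base axis. Payload 5.7 kg.
Tool frame: the origin (TCP) lies midway between the tips of the shut fingers; the grasp point (between the pads) lies 19 mm behind it; z points along the fingers, x is the direction in which the jaws open and shut, and the axes are right-handed (so a half turn about z gives the same grasp; the last joint's range is limited). The gripper opens to 88 mm and grips with 3 to 60 N. Pads are 20 mm wide; open, the fingers measure 115 mm over their backs; the gripper's body (75 mm by 178 mm) begins 61 mm behind the grasp point.
Start: joints at [0.998, 0.359, 1.51, -0, 1.272, -0.115], TCP at [0.265, 0.538, 0.223] pointing down, gripper open.
Joint ranges: [-2.97, 2.97], [-1.01, 2.36], [0.21, 2.38], [-0.96, 4.11], [0.2, 2.71], [-2.98, 2.98]. Speed limits (rad/s): [2.39, 2.39, 3.14, 3.14, 3.14, 3.14].

### API

Orientations are given as a unit quaternion [x, y, z, w].
In Python, from bench import move_ptp, servo_line, goto_joints, move_gripper, sleep, inverse_kinematics, capture, PlanningError, close_job, spot_in, silhouettes, current_clock, current_joint_pos, current_qvel, current_joint_torque, current_position, current_orientation, current_force, current_torque, current_finger_gap gives the robot as it stands. Calls block until the motion is done:
- move_ptp(position, orientation): joint-space move of the TCP to a pose.
- servo_line(position, orientation=None, rate=0.15, contact_N=None): straight line of the TCP; orientation=None keeps the orientation; rate is the mean speed in m/s. With contact_N (N) it stops when the force on the tool has changed by that much, and returns True; else False.
- goto_joints(angles): joint-space move.
- move_gripper(opening): finger opening in m; the grip force is fixed at half the most; returns when the fingers have stopped.
- sleep(seconds).
- inverse_kinematics(position, orientation): joint angles nearest the present ones, or None.
- capture(name): name is "scene" or "top"; returns a dict with "image" (400x640x3 uint8, blue, green, red), "range_z" (400x640 float32, m along the optical axis (not along the pixel's ray), 0 where there is no reading), "intrinsics" (3x3 intrinsics, pixels), "k1" (the pictures are not rectified: a ray, as slopes to the right and down, at radius r is drawn at 1 + k1 r^2 times it, then the intrinsics apply), "R" (3x3) and "t" (3): a world point X has camera coordinates R X + t. Camera axes: x right, y down, z forward; pixel columns grow to the right and rows downward; lengths in m; the calibration is good to about 2 mm. A picture is of the moment at which its call begins.
A pose or a line that the arm cannot do raises PlanningError and nothing moves.
- close_job(): hands the job in, once; it reports no verdict.
Trained networks look in the newest picture that a camera, given by its name, has taken for a name from the list of things; names that differ only in an ending like _2 or _b are one class to them, and where a whole thing is asked for, a point or a joint stands for the part that bears it (a point fixed in the world has none). Each returns a list of dicts, best first, with "conf" (0 to 1); they miss things now and then, are a little off and sometimes report something else, mostly with a low value. They report only what shows in the picture. A call takes as long as a camera call.
- spot_in(camera, query): "xy" ([column, row] in pixels, amid what is visible of it).
- silhouettes(camera, query): "region" (400x640 bool, what is visible of it) and "xy" ([column, row] in pixels, amid what is visible of it).
Readings, each from a call of its own:
- current_clock(): time.
- current_joint_pos(): joint angles.
- current_qvel(): joint speeds.
- current_joint_torque(): joint torques, N m.
- current_position(): TCP position.
- current_orientation(): TCP orientation.
- current_force(): force on the tool from outside, world axes, zero at the start.
- current_torque(): the same for the moment, N m.
- current_finger_gap(): finger opening in m.
Only numpy, scipy, OpenCV 4.12 (cv2) and the standard library are available. Lean on these libraries where they do the work, as an engineer would, in place of code of your own. Each camera call takes 0.05 s, during which the arm holds its last target. There are 200 camera calls.

## Working session

There is one attempt and no reset: what is moved stays moved. The work goes in short steps, each a Python script; the robot and the scene stay as the last script left them, time stands still between calls to the robot, and variables do not carry over. Pictures are saved under pics/ and viewed, about 8 in all and at most 12, crops included, and the job is handed in when it is done.

```bash
mkdir -p pics
cat > h.py <<'E'
import numpy as np, cv2
from bench import *
def world(c, mask=None):
    K=c["intrinsics"];z=c["range_z"]
    h,w=z.shape
    u,v=np.meshgrid(np.arange(w),np.arange(h))
    d=np.array([c["k1"],0,0,0,0],float)
    p=cv2.undistortPoints(np.stack([u,v],-1).reshape(-1,1,2).astype(float),np.array(K,float),d).reshape(h,w,2)
    P=np.concatenate([p*z[...,None],z[...,None]],-1)
    W=(P-np.array(c["t"]))@np.array(c["R"])
    W[z<=0]=np.nan
    return W
E
python3 - <<'E'
from h import *
print(current_clock(),current_orientation(),current_finger_gap())
ims=[]
for n in ["scene","top"]:
    c=capture(n);W=world(c);ims.append(c["image"]);np.savez("pics/"+n,W=W,im=c["image"])
    print(n,"cam",-np.array(c["R"]).T@c["t"])
    for q in ["box","cover_plate","cover_grip","cap_center","pad","calculator","marker","microplate","flask","reagent","beaker"]:
        s=silhouettes(n,q)
        for d in s[:1]:
            m=d["region"]&np.isfinite(W[...,0]);p=W[m]
            if len(p)==0: continue
            top=p[p[:,2]>np.percentile(p[:,2],90)-0.006]
            r=cv2.minAreaRect((top[:,:2]*1000).astype(np.float32))
            print(q,round(d["conf"],2),np.round(d["xy"]),len(p),"med",np.median(p,0).round(3),"z",np.percentile(p[:,2],[5,95]).round(3),"rect",np.round(r[0]),np.round(r[1]),round(r[2],1))
for n,i in zip(["scene","top"],ims): cv2.imwrite(f"pics/{n}0.png",i)
E
```

```text
0.0 [ 8.49125637e-01  5.28190130e-01 -8.34256575e-04  3.78550735e-04] 0.08812362853666551
scene cam [1.09232706 0.07753503 1.08437943]
box 0.97 [250. 239.] 2898 med [ 0.582 -0.177  0.024] z [0.009 0.06 ] rect [ 572. -179.] [175. 239.] 10.0
cover_plate 0.68 [251. 210.] 2218 med [ 0.502 -0.189  0.084] z [0.081 0.11 ] rect [ 497. -192.] [103. 235.] 3.9
cover_grip 0.91 [249. 205.] 2271 med [ 0.503 -0.191  0.084] z [0.08 0.11] rect [ 497. -192.] [104. 235.] 4.2
pad 0.78 [386. 255.] 6538 med [0.585 0.222 0.002] z [-0.002  0.005] rect [575. 220.] [297. 223.] 86.9
calculator 0.66 [310. 191.] 657 med [ 0.383 -0.022  0.012] z [0.007 0.016] rect [380. -23.] [120.  70.] 25.5
marker 0.78 [314. 240.] 206 med [0.555 0.006 0.012] z [0.006 0.017] rect [549.   6.] [ 15. 135.] 88.2
microplate 0.73 [150. 233.] 1025 med [ 0.588 -0.503  0.013] z [0.008 0.017] rect [ 587. -510.] [130.  85.] 86.7
flask 0.61 [490. 222.] 673 med [0.459 0.526 0.047] z [0.011 0.12 ] rect [445. 536.] [29. 32.] 60.8
reagent 0.95 [151. 189.] 653 med [ 0.462 -0.516  0.077] z [0.009 0.127] rect [ 450. -529.] [26. 25.] 84.6
beaker 0.
[... 504 characters left out ...]
218 0.003] z [-0.004  0.011] rect [575. 219.] [297. 223.] 86.8
calculator 0.72 [325. 233.] 513 med [ 0.376 -0.023  0.014] z [0.006 0.022] rect [376. -24.] [117.  65.] 26.8
marker 0.57 [360. 183.] 1219 med [ 0.584 -0.181  0.029] z [0.019 0.059] rect [ 553. -140.] [103. 237.] 42.0
microplate 0.57 [443. 182.] 659 med [ 0.584 -0.509  0.014] z [0.005 0.022] rect [ 587. -509.] [128.  83.] 87.6
flask 0.72 [444. 179.] 588 med [ 0.584 -0.506  0.014] z [0.007 0.022] rect [ 588. -507.] [123.  82.] 85.4
reagent 0.77 [455. 215.] 316 med [ 0.441 -0.519  0.089] z [0.008 0.133] rect [ 445. -529.] [26. 30.] 0.9
beaker 0.66 [186. 173.] 278 med [0.605 0.533 0.046] z [0.001 0.091] rect [600. 524.] [59. 63.] 1.2
```

Run:
```python
import cv2,numpy as np
s=cv2.imread("pics/scene0.png");t=cv2.imread("pics/top0.png")
a=cv2.resize(s[130:330,100:560],None,fx=1.7,fy=1.5)
a=cv2.resize(s[140:300,140:460],(800,400)); b=cv2.resize(t[130:270,300:430],(0,0),fx=1.5,fy=1.5)
cv2.imwrite("pics/a.png",a)
d=np.load("pics/scene.npz");W=d["W"]
for n in["scene","top"]:
    W=np.load(f"pics/{n}.npz")["W"].reshape(-1,3)
    p=W[(abs(W[:,0]-.495)<.07)&(abs(W[:,1]+.192)<.07)&(W[:,2]>.1)&(W[:,2]<.125)]
    print(n,len(p),cv2.minAreaRect((p[:,:2]*1000).astype(np.float32)),p.mean(0))
    p=W[(W[:,2]>.077)&(W[:,2]<.095)&(abs(W[:,0]-.495)<.08)&(abs(W[:,1]+.192)<.15)]
    print(cv2.minAreaRect((p[:,:2]*1000).astype(np.float32)))
```

```text
scene 154 ((497.4691162109375, -191.43360900878906), (16.950403213500977, 79.37194061279297), 3.758652687072754) [ 0.49890591 -0.19142461  0.11164312]
((496.89935302734375, -192.0419921875), (103.68859100341797, 234.8478546142578), 4.237766742706299)
top 86 ((494.1058654785156, -199.23526000976562), (90.44916534423828, 30.780550003051758), 78.21163940429688) [ 0.49464696 -0.19345568  0.11487329]
((495.2440185546875, -193.85546875), (100.39264678955078, 235.69549560546875), 3.957850933074951)
```

View pics/a.png

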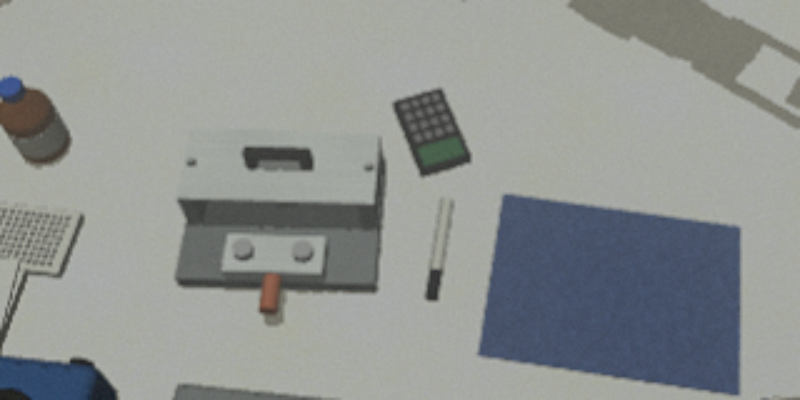

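The picture shows the cover on the box with its bar handle at crop (278,157), a clear blue pad at (610,290), and a marker and calculator between them. The cover yaw is about +4° and the pad yaw about −3°. Next I grasp the cover.

```bash
cat >> h.py <<'E'
def down(deg):
    a=np.radians(deg)/2; return np.array([np.cos(a),np.sin(a),0,0])
def st(l=""): print(l,"t",round(current_clock(),2),"p",np.round(current_position(),4),"F",np.round(current_force(),1),"M",np.round(current_torque(),2),"gap",round(current_finger_gap(),4))
E
python3 - <<'E'
from h import *
q=down(4.0);x,y=.4963,-.1925
move_ptp([x,y,.19],q);st("above")
move_gripper(.05)
print(servo_line([x,y,.091],q,rate=.1,contact_N=8));st("down")
c=capture("scene");cv2.imwrite("pics/b.png",cv2.resize(c["image"][130:290,170:370],(800,640))[:600])
move_gripper(0.0);st("grip")
servo_line([x,y,.125],rate=.05);st("lift")
c=capture("scene");cv2.imwrite("pics/c.png",cv2.resize(c["image"][130:280,150:350],(800,600)))
E
```

```text
above t 3.91 p [ 0.4966 -0.1918  0.19  ] F [0.2 0.5 0.3] M [-0.07  0.1  -0.03] gap 0.0878
False
down t 5.8 p [ 0.4968 -0.1928  0.0915] F [-0.  -0.3 -0.4] M [-0.04  0.07  0.04] gap 0.0502
grip t 6.5 p [ 0.4954 -0.1924  0.091 ] F [-4.4 -1.2  3.9] M [-0.14  0.77  0.03] gap 0.014
lift t 7.33 p [ 0.4963 -0.1924  0.125 ] F [-0.1  0.3 -3.5] M [-0.05  0.07  0.02] gap 0.0137
```

View pics/c.png

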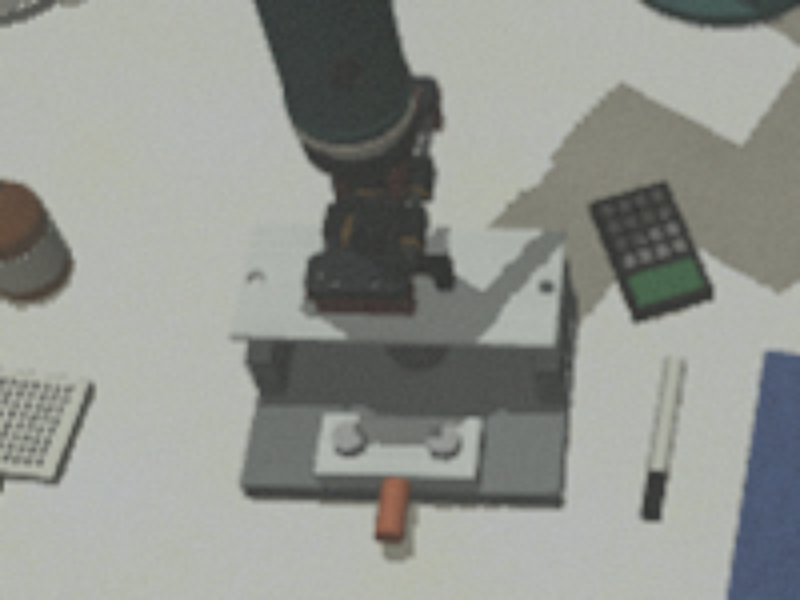

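Cover lifted level and clear of the pins (3.5 N ≈ 300 g). The cap top is just visible under it at crop (415,355). Carrying it to the pad.

Run:
```python
from h import *
x,y=.4963,-.1925
servo_line([x,y,.20],rate=.12)
X,Y=.575,.2195;Q=down(-3)
servo_line([X,Y,.20],Q,rate=.2);st("over")
servo_line([X,Y,.035],Q,rate=.12);st("low")
print(servo_line([X,Y,.0125],Q,rate=.02,contact_N=4));st("touch")
c=capture("scene");cv2.imwrite("pics/d.png",cv2.resize(c["image"][180:330,310:510],(800,600)))
```

```text
over t 10.41 p [0.5749 0.2187 0.2   ] F [-0.3  0.5 -3.7] M [-0.07  0.08 -0.05] gap 0.0138
low t 11.93 p [0.5757 0.2197 0.0358] F [-0.5  0.  -2.4] M [-0.07  0.01 -0.04] gap 0.0138
True
touch t 12.89 p [0.5748 0.2194 0.014 ] F [0.2 0.4 6.1] M [-0.06  0.1  -0.02] gap 0.0138
```

View pics/d.png

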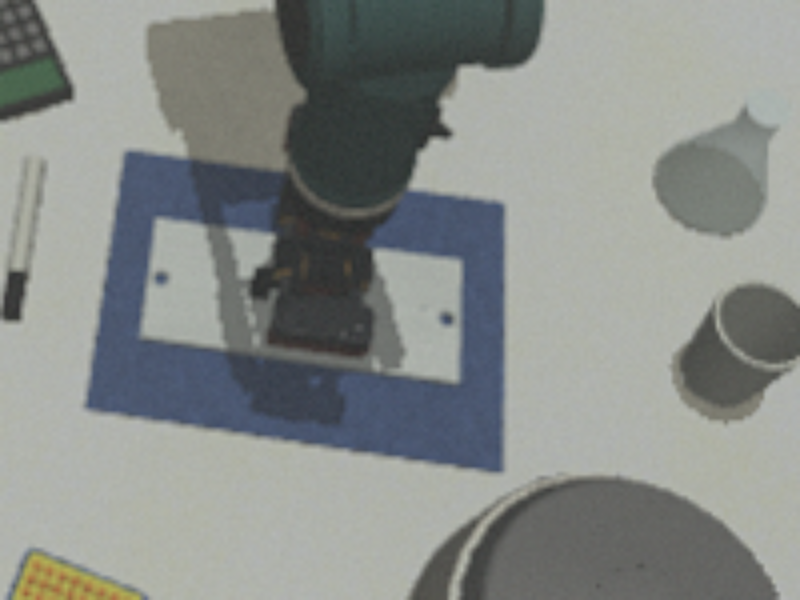

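The plate lies flat and fully on the pad (crop 140–465, 215–380), with its holes visible and touch confirmed. Next I release it, raise the gripper and locate the cap.

Run:
```python
from h import *
move_gripper(.05);st("rel")
servo_line([.575,.2195,.17],rate=.15)
for n in ["scene","top"]:
    c=capture(n);W=world(c)
    for q in ["cap_center","cover_plate"]:
        for d in silhouettes(n,q)[:2]:
            p=W[d["region"]&np.isfinite(W[...,0])]
            print(n,q,d["conf"],np.round(d["xy"]),np.median(p,0).round(3),"z",np.percentile(p[:,2],[5,95]).round(3))
    V=W.reshape(-1,3)
    p=V[(abs(V[:,0]-.496)<.04)&(abs(V[:,1]+.1925)<.04)&(V[:,2]>.055)&(V[:,2]<.08)]
    print("top disc",len(p),p.mean(0).round(4),cv2.minEnclosingCircle((p[:,:2]*1000).astype(np.float32)))
    p=V[(abs(V[:,0]-.496)<.07)&(abs(V[:,1]+.1925)<.14)&(abs(V[:,1]+.1925)>.085)&(V[:,2]>.072)&(V[:,2]<.087)]
    print("walls",cv2.minAreaRect((p[:,:2]*1000).astype(np.float32)))
    if n=="scene":cv2.imwrite("pics/e.png",cv2.resize(c["image"][150:290,180:460],(800,400)))
st("up")
```

```text
rel t 13.68 p [0.5735 0.2191 0.0128] F [-0.  -0.5 -0.1] M [-0.09  0.06 -0.03] gap 0.0502
scene cap_center 0.75 [253. 213.] [ 0.505 -0.189  0.063] z [0.03  0.068]
scene cap_center 0.38 [248. 230.] [ 0.548 -0.182  0.024] z [0.018 0.077]
scene cover_plate 0.73 [383. 256.] [0.582 0.217 0.008] z [0.004 0.033]
top disc 189 [ 0.499  -0.1908  0.0642] ((497.1725158691406, -190.76333618164062), 24.824798583984375)
walls ((497.92535400390625, -191.81394958496094), (101.33154296875, 234.52328491210938), 3.6982667446136475)
top cap_center 0.54 [368. 203.] [ 0.495 -0.191  0.067] z [0.061 0.074]
top cover_plate 0.95 [275. 184.] [0.569 0.164 0.009] z [0.001 0.025]
top disc 125 [ 0.4947 -0.1926  0.0676] ((494.87237548828125, -193.2440948486328), 24.033245086669922)
walls ((496.18402099609375, -193.54559326171875), (100.32296752929688, 235.15484619140625), 3.380781650543213)
up t 15.18 p [0.5747 0.2194 0.1694] F [-0.4 -0.1 -1. ] M [-0.06 -0.01  0.02] gap 0.05
```

View pics/e.png

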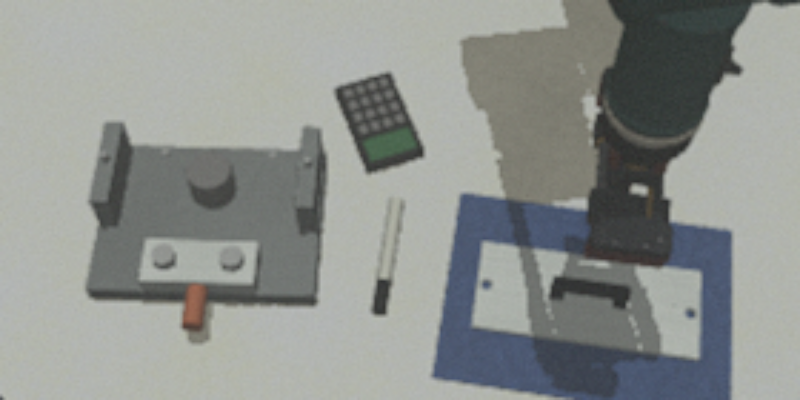

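Cap is visible at crop (212,185), and the plate rests flat on the pad with its handle up. Approaching the cap: I centre by a first light close at 90°, then grip with joint 6 near zero so both directions are within range.

Run:
```python
from h import *
x,y=.4963,-.192
servo_line([.575,.2195,.2],rate=.2)
move_ptp([x,y,.16],down(69));move_gripper(.08)
print(servo_line([x,y,.034],down(69),rate=.12,contact_N=8));st("down")
p0=current_position();move_gripper(0.0);st("close1")
a=np.radians(69);ax=np.array([np.cos(a),np.sin(a)])
s=(np.array(current_position())-p0)[:2]@ax;print("shift",s)
move_gripper(.075)
x,y=np.array([x,y])+ax*np.clip(s,-.003,.003)*1.0
j=np.array(current_joint_pos());print(j)
move_ptp([x,y,.034],down(-21));print(np.round(current_joint_pos(),3));st("rot")
p0=current_position();move_gripper(0.0);st("close2")
a=np.radians(-21);ax=np.array([np.cos(a),np.sin(a)])
s=(np.array(current_position())-p0)[:2]@ax;print("shift",s)
x,y=np.array([x,y])+ax*s
servo_line([x,y,.034],rate=.02);st("centred");print(x,y,current_joint_pos())
```

```text
False
down t 19.08 p [ 0.4968 -0.1923  0.0346] F [ 0.8 -0.2  0.2] M [0.03 0.02 0.  ] gap 0.0799
close1 t 19.69 p [ 0.4964 -0.1926  0.0343] F [-2.1 -3.7  2.9] M [-0.6   0.33  0.  ] gap 0.0472
shift -0.0005026255657942694
[-4.98918932e-01  5.09717302e-01  1.84067517e+00  7.47794473e-05
  7.91266579e-01 -1.70323484e+00]
[-0.5    0.51   1.841 -0.     0.791 -0.134]
rot t 21.72 p [ 0.4961 -0.1925  0.034 ] F [-0.5  0.1 -0.3] M [-0.02  0.05  0.07] gap 0.075
close2 t 22.26 p [ 0.4952 -0.192   0.0339] F [-3.   1.7  4.1] M [ 0.15  0.66 -0.02] gap 0.0474
shift -0.0010521954226179386
centred t 22.51 p [ 0.495  -0.1921  0.034 ] F [-1.7  1.2  1.4] M [ 0.06  0.46 -0.03] gap 0.0475
0.4951375660551912 -0.19209216827395809 [-5.00207032e-01  5.08593459e-01  1.84318591e+00 -9.20535091e-06
  7.89916293e-01 -1.33670545e-01]
```

Run:
```python
from h import *
j0=np.array(current_joint_pos());d=1;k=0.0
def turn(k):
    j=j0.copy();j[5]+=k;goto_joints(j)
    F,M=current_force(),current_torque()
    print(round(k,2),round(current_joint_pos()[5]-j0[5],3),"F",np.round(F,1),"Mz",round(M[2],3));return abs(M[2])
dirn=0
for k in np.arange(.08,.57,.08):
    if turn(k)>.2: break
else: dirn=1
if not dirn:
    turn(0); dirn=-1
    for k in np.arange(.16,.57,.1):
        if turn(-k)>.2: print("blocked both");dirn=0;break
print("dir",dirn);st()
```

```text
0.08 0.078 F [-2.  -1.1  0.4] Mz -0.041
0.16 0.158 F [-2.9 -5.2 -0.5] Mz 0.109
0.24 0.236 F [-3.1 -5.  -0.1] Mz 0.577
0 0.002 F [-1.5  0.3  2. ] Mz 0.035
-0.16 -0.155 F [-2.2 -0.7  1.9] Mz 0.072
-0.26 -0.254 F [-2.6  0.1  3.5] Mz 0.043
-0.36 -0.354 F [-3.5  0.7  2.7] Mz 0.045
-0.46 -0.454 F [-3.4 -0.3  4.1] Mz 0.095
-0.56 -0.554 F [-3.4  0.5  4.6] Mz -0.004
dir -1
 t 24.88 p [ 0.4947 -0.192   0.0339] F [-3.4  0.5  4.6] M [ 0.1  0.9 -0. ] gap 0.0474
```

Positive joint 6 hits the hard stop at about 0.2 rad, and negative turns freely, so I continue loosening that way.

Run:
```python
from h import *
j0=np.array(current_joint_pos());b=-.554
for k in [-.2,-.4,-.6,-.75,-.9,-1.0,-1.1]:
    j=j0.copy();j[5]+=k;goto_joints(j);M=current_torque()
    print(round(b+k,2),"F",np.round(current_force(),1),"Mz",round(M[2],3))
    if abs(M[2])>.25: print("stop");break
p=np.array(current_position())
r=servo_line(p+[0,0,.008],rate=.02,contact_N=8);st("lift %s"%r)
if not r:
    servo_line(p+[0,0,.1],rate=.06);st("up")
c=capture("scene");cv2.imwrite("pics/f.png",cv2.resize(c["image"][130:280,150:350],(800,600)))
```

```text
-0.75 F [-3.8  0.4  4.1] Mz 0.028
-0.95 F [-5.4 -1.5  5.8] Mz 0.075
-1.15 F [-5.4  0.6  5.7] Mz 0.049
-1.3 F [-6.  -1.5  6.5] Mz 0.065
-1.45 F [-6.8 -1.3  5.3] Mz 0.053
-1.55 F [-6.5 -0.5  6.3] Mz 0.018
-1.65 F [-6.3 -0.5  6.9] Mz 0.039
lift True t 27.04 p [ 0.4929 -0.1918  0.0341] F [ 0.3 -0.5 -0.4] M [-0.13 -0.08 -0.01] gap 0.0477
```

View pics/f.png

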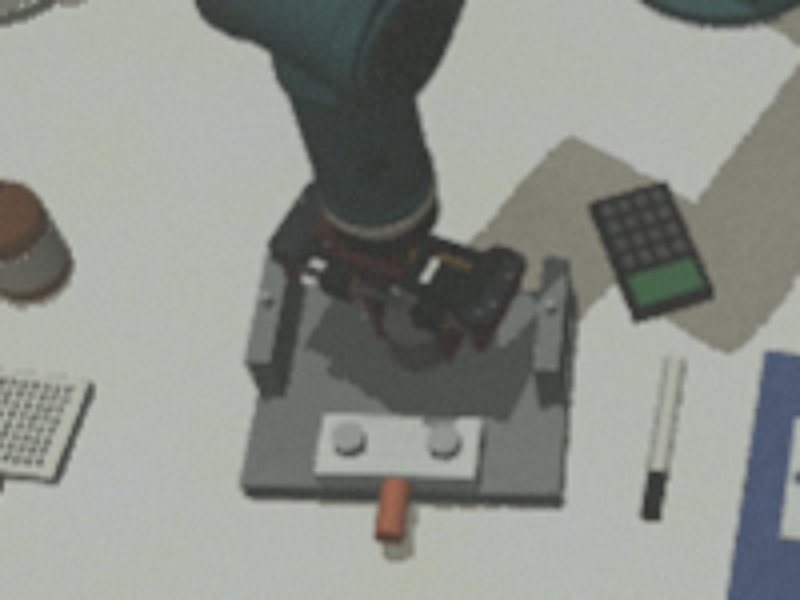

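The force change was only the built-up preload relaxing, and the net force is now about 0. Continuing the lift with a force check.

Run:
```python
from h import *
p=np.array(current_position())
r=servo_line(p+[0,0,.010],rate=.02,contact_N=12);st("lift %s"%r)
if not r:
    r=servo_line(p+[0,0,.1015],rate=.06,contact_N=12);st("up %s"%r)
sleep(.3);st()
c=capture("scene");cv2.imwrite("pics/g.png",cv2.resize(c["image"][100:280,150:390],(800,600)))
W=world(c)
for d in silhouettes("scene","cap_center")[:2]:
    p=W[d["region"]&np.isfinite(W[...,0])];print(d["conf"],np.round(d["xy"]),np.median(p,0).round(3),np.percentile(p[:,2],[5,50,95]).round(3))
```

```text
lift False t 27.76 p [ 0.4927 -0.1917  0.0442] F [ 1.2 -0.2  0.5] M [-0.22 -0.09 -0.02] gap 0.0475
up False t 29.43 p [ 0.4925 -0.1916  0.1351] F [ 0.1 -1.1 -1. ] M [ 0.01 -0.03 -0.02] gap 0.047
 t 29.73 p [ 0.4927 -0.1917  0.1353] F [ 0.9  0.7 -0.8] M [ 0.02 -0.07 -0.01] gap 0.0474
0.63 [245. 197.] [ 0.514 -0.192  0.162] [0.128 0.162 0.168]
```

View pics/g.png

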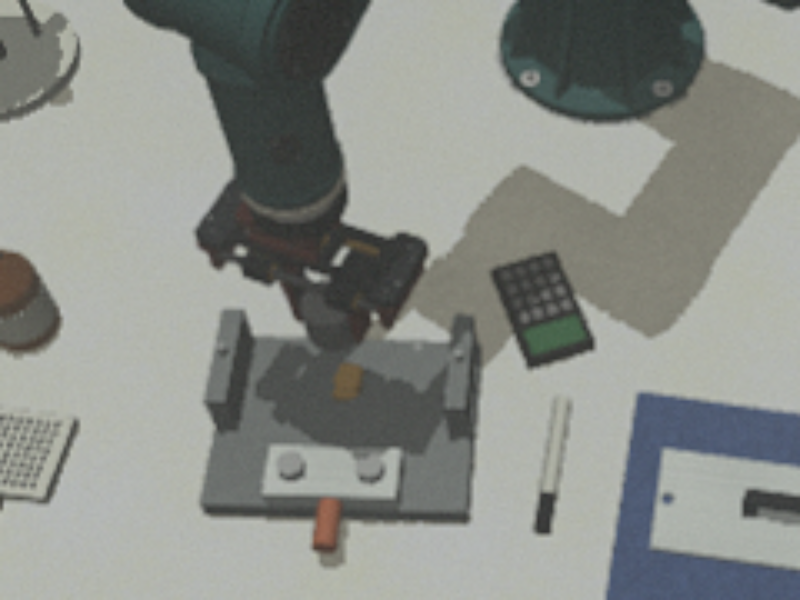

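Cap free and held at crop (332,320), with the bare brass neck at (347,381) below it. The cap top is at 0.168 m, up about 101 mm, and the plate is still on the pad.

Run:
```python
from h import *
print(np.round(current_orientation(),3),np.abs(current_qvel()).max());st()
c=capture("scene");W=world(c)
for q in ["calculator","marker","cover_plate","pad","reagent","microplate","flask","beaker"]:
    for d in silhouettes("scene",q)[:1]:
        p=W[d["region"]&np.isfinite(W[...,0])];print(q,round(d["conf"],2),np.median(p,0).round(3))
close_job()
```

```text
[ 0.8    0.601 -0.002 -0.003] 0.0009908063310001083
 t 29.83 p [ 0.4928 -0.1917  0.1354] F [ 0.2  0.6 -1. ] M [ 0.03 -0.04 -0.05] gap 0.0477
calculator 0.92 [ 0.382 -0.023  0.012]
marker 0.59 [0.554 0.006 0.012]
cover_plate 0.6 [0.582 0.22  0.007]
pad 0.76 [0.61  0.224 0.002]
reagent 0.69 [ 0.461 -0.517  0.074]
microplate 0.66 [ 0.587 -0.505  0.013]
flask 0.82 [0.458 0.526 0.043]
beaker 0.97 [0.599 0.525 0.059]
the job is handed in; nothing more can be done
```

I lifted the cover off its pins, laid it flat on the blue pad and let go of it. I then unscrewed the cap and handed the job in at 29.8 s with the cap still in the gripper.

- **Thread direction:** turning joint 6 in the positive direction hit the hard stop at about 0.2 rad. The negative direction turned freely; I turned about 1.65 rad from the start and the cap came off.
- **Final state of the cap:** it is gripped (gap 47.7 mm), still, and upright to within about 0.5°. Its top is about 101 mm above where it was when screwed on.
- **Cover and bystanders:** the plate lies on the pad. The calculator, marker, microplate, flask, reagent and beaker all measured where they started, to within a few millimetres.
- **Check that disagreed:** the first lift stopped early on its force limit. That was side preload of up to about 7 N built up while turning, not the thread holding; the second lift met no resistance. The cap ended about 3 mm to one side of where the camera had first placed it, which is within the position and calibration error.

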